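# Pump up the watch leak tester

## Task

The watch in the leak tester's clear chamber is ready for its pressure test: press the tester's blue plunger down all the way and let it come back up, again and again, until the red indicator pin stands fully out and the green band at its foot shows completely. Work only the plunger, with the fingertips: do not touch the pin, and leave the loose things on the bench where they are. Finish with the plunger released and back up.

Things in the scene. Friction and masses are not known exactly. Their poses are not given: they have to be found in the camera images.
- tester: watch leak tester, fixed: grey base box 190 (x) by 250 (y) mm, flat deck 75 mm above the bench; origin: centre of its underside, on the bench. On the deck: clear round chamber (radius 56 mm, centre x 0, y +58, top 139 mm above the bench), pump barrel (radius 22, top 117 mm above the bench; plunger axis at x -45, y -75), indicator pin (axis x +55, y -75). The released plunger is its highest part
- plunger_top (a point): centre of the flat top of the blue round plunger cap (50 mm across, 14 mm thick), 160 mm above the bench when released; it moves down as the plunger is pressed
- plunger_press (a joint): how far the plunger is pressed down, m: 0 released, 0.022 at its bottom stop. A spring brings it back up by itself within about 0.3 s: about 5 N to start it, 11 N at the bottom, 2.5 N more while it drives the pin, and 3 N more when pushed at 50 mm/s
- pin: upright red indicator pin, 14 mm across, in the tester's deck; origin: centre of its tip. Its green band, 6 mm high, comes out of the deck last and shows whole only when the pin is fully out. Each full stroke of the plunger (fully down, then fully up) raises it 6 mm (the first one 3 to 9 mm), so 3 to 5 strokes are needed; between strokes it stays. Not to be touched
- pin_rise (a joint): how far the pin has come out, m: 0 nearly flush (tip 4 mm above the deck), 0.030 fully out (tip 34 mm above the deck). It starts somewhere between 0 and 0.010. Once out, further strokes do not move it
- loupe: loose black watchmaker's loupe standing on the bench, 38 mm across, 34 mm high; origin at the centre of its underside
- holder: loose brass movement holder with a steel jaw, 48 mm across, 20 mm high; origin at the centre of its underside
- watch: loose blue cushion 62 mm square, 35 mm high with the steel watch lying on it; origin at the centre of its underside
- oiler: loose small red oil cup with steel lid, 34 mm across, 22 mm high; origin at the centre of its underside

How it is judged:
By the outcome, as a careful person would: the job done as asked, in the order asked, and still so for the second after the job is handed in, with the robot touching nothing.
It also fails if it takes over 42 s, if anything falls off the work surface, if the arm or the gripper's body presses on something with over 40 N, if the wrist force passes 120 N, or if a joint passes its speed limit or range.

## Robot

A 7-joint arm with a two-finger parallel gripper is mounted at the origin on the work surface. World frame = base frame: x ahead of the robot, y to its left, z up, the work surface at z = 0. Lengths are in mm, angles in rad, forces in N, time in s.
With the tool pointing down it reaches from about 400 to 875 mm from the base axis. Payload 4.4 kg.
Tool frame: the origin (TCP) lies on the centre line of the jaws, within the pads' length; the fingertips stand 19 mm ahead of it and the grasp point (between the pads) is the TCP; z points along the fingers, y is the line along which they close (so a half turn about z gives the same grasp; the last joint's range is limited). The gripper opens to 85 mm and grips with 20 to 120 N. Pads are 22 mm wide; open, the fingers measure 114 mm over their backs; the gripper's body (76 mm by 85 mm) begins 54 mm behind the grasp point. The pads swing forward as they close: fully open they stand 13 mm farther back than shut.
Start: joints at [-1.415, 0.628, 0.038, 1.517, -0.027, 0.996, -0.02], TCP at [142.966, 634.096, 250.313] pointing down, gripper open.
Joint ranges: [-3.06, 3.06], [-0.37, 2.12], [-1.25, 1.32], [0.18, 2.47], [-1.1, 4.24], [0.23, 1.98], [-2.94, 2.94]. Speed limits (rad/s): [2.57, 2.57, 3.14, 3.14, 3.14, 3.14, 3.14].

## Interface

Orientations are given as [roll, pitch, yaw] about the fixed x, y, z axes, in that order (R = Rz(yaw) Ry(pitch) Rx(roll)).
In Python, from cell import ctrl, viewer, silhouettes gives the robot as it stands.
- The arm moves only by the shell command python3 -m creep 'ROWS'. ROWS is JSON, a list of rows, each an object with "jaw": the gripper command: -1 is shut, 1 is fully open, values between are in proportion; "xyz": the shift along the tool's x, y, z in mm, a list of three; "angular": the turn, a rotation vector about the tool's x, y, z in rad, a list of three. In form: [{"jaw": jaw, "xyz": [tx, ty, tz], "angular": [rx, ry, rz]}, ...]. A call has 1 to 12 rows; each row is the pose to reach, as a shift and turn from the pose commanded when the call began, along the tool's axes at that moment; what a row does not reach only later rows make up. A row lasts 1/8 s, in which the tool goes at most 62.5 mm and 10.7 degrees, less where a joint would pass 70% of its speed; a pose out of reach is approached as far as the arm can. A call with a gripper value outside its range is refused whole. The fingers move at their own pace and stop on an object; the grip force is fixed at half the most. Time passes only in rows, so rows that repeat a pose let the fingers close. It gives the time, the measured TCP pose, the force, the opening and the grip force at its end, in the units of the state.
- ctrl.read_state(): the state, without advancing time (a new reading comes with each control period).
- viewer.get_image(name): name is "scene" or "side" or "wrist"; returns (picture, depth): 400x640x3 uint8, red, green, blue; 400x640 float32, mm along the optical axis (not along the pixel's ray), 0 where there is no reading.
- viewer.camera_model(name): a dict with "fx", "fy", "cx", "cy" (pixels), "T" (4x4, takes a point from camera to world coordinates). Camera axes: x right, y down, z forward; pixel columns grow to the right and rows downward; lengths in mm; the calibration is good to about 2 mm. A picture is of the moment at which its call begins: read the wrist's pose just before it. camera_model takes no time and is no camera call; for the wrist camera it gives the pose at the moment of the call.
- ctrl.finish_job(): hands the job in; it is judged then, once.
Trained networks look in the newest picture that a camera, given by its name, has taken for a name from the list of things; names that differ only in an ending like _2 or _b are one class to them, and where a whole thing is asked for, a point or a joint stands for the part that bears it (a point fixed in the world has none). Each returns a list of dicts, best first, with "score" (0 to 1); they miss things now and then, are a little off and sometimes report something else, mostly with a low value. They report only what shows in the picture. A call takes as long as a camera call.
- silhouettes(camera, target): "pixels" (400x640 bool, what is visible of it) and "xy" ([column, row] in pixels, amid what is visible of it).
The state is a dict: "clock": time; "qpos": joint angles; "qd": joint speeds; "tau": joint torques, N m; "eef_pos": TCP position; "tool_rot": TCP orientation; "force": force on the tool from outside, world axes, zero at the start; "torque": the same for the moment, N m; "width": finger opening in mm; "gripper_force": force on a finger pad.
Only numpy, scipy, OpenCV 4.12 (cv2) and the standard library are available. Lean on these libraries where they do the work, as an engineer would, in place of code of your own. Each camera call takes 0.05 s, during which the arm holds its last target. There are 200 camera calls.

## Working session

There is one attempt and no reset: what is moved stays moved. The work goes in short steps, Python scripts to look and compute and a shell command to move; the robot and the scene stay as the last step left them, time stands still between calls to the robot, and variables do not carry over. Pictures are saved under pics/ and viewed, at most 10 in all, crops included, and the job is handed in when it is done.

```bash
mkdir -p pics; cat > h.py <<'E'
import numpy as np, cv2
from cell import ctrl, viewer, silhouettes
def world(cam,mask,depth,M=None):
    M=M or viewer.camera_model(cam)
    v,u=np.nonzero(mask&(depth>0)); z=depth[v,u]
    P=np.c_[(u-M["cx"])/M["fx"]*z,(v-M["cy"])/M["fy"]*z,z,np.ones(len(z))]
    return (P@np.array(M["T"]).T)[:,:3]
E
python3 - <<'E'
from h import *
s=ctrl.read_state(); print({k:np.round(s[k],3) for k in("clock","eef_pos","tool_rot","force","width")})
ims=[]
for c in("scene","side"):
    im,d=viewer.get_image(c); cv2.imwrite(f"pics/{c}0.png",im[:,:,::-1])
    for t in("plunger_top","pin","tester"):
        r=silhouettes(c,t)
        for q in r[:2]:
            p=world(c,q["pixels"],d)
            print(c,t,round(q["score"],2),np.round(q["xy"]),len(p),np.round(np.percentile(p,[2,50,98],axis=0)).tolist() if len(p) else "")
            if t=="plunger_top" and len(p):
                top=p[p[:,2]>p[:,2].max()-6]; print("  top",np.round(top.mean(0)),np.round((top.min(0)+top.max(0))/2),np.round(np.ptp(top,axis=0)))
E
```

```text
{'clock': np.float64(0.0), 'eef_pos': array([142.817, 633.521, 249.407]), 'tool_rot': array([-3.14,  0.  ,  2.92]), 'force': array([-0.825,  0.802,  0.831]), 'width': np.float64(85.436)}
scene plunger_top 0.9 [304. 178.] 387 [[505.0, -10.0, 123.0], [532.0, 13.0, 161.0], [550.0, 33.0, 163.0]]
  top [527.  11. 161.] [526.  10. 162.] [49. 47.  6.]
scene pin 0.52 [274. 224.] 51 [[614.0, -28.0, 79.0], [623.0, -22.0, 88.0], [628.0, -16.0, 91.0]]
scene tester 0.79 [316. 241.] 11052 [[517.0, -59.0, 18.0], [638.0, 101.0, 77.0], [715.0, 201.0, 160.0]]
side plunger_top 0.66 [308. 207.] 559 [[499.0, -15.0, 123.0], [520.0, 4.0, 159.0], [544.0, 29.0, 162.0]]
  top [522.   7. 160.] [523.   8. 160.] [49. 49.  6.]
side pin 0.63 [355. 218.] 59 [[610.0, -30.0, 78.0], [615.0, -24.0, 87.0], [624.0, -17.0, 90.0]]
side tester 0.88 [319. 213.] 11576 [[470.0, -74.0, 18.0], [570.0, 21.0, 75.0], [681.0, 180.0, 160.0]]
```

View pics/scene0.png

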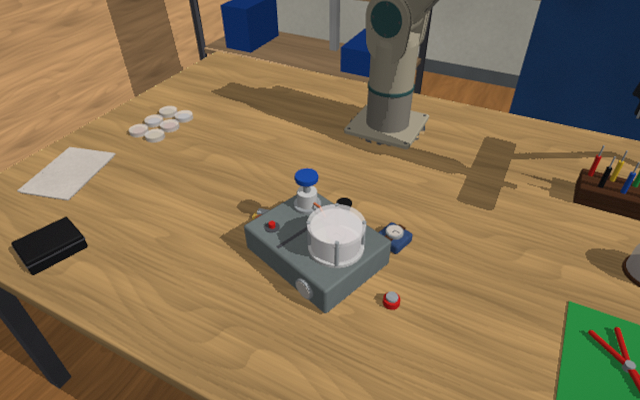

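View pics/side0.png

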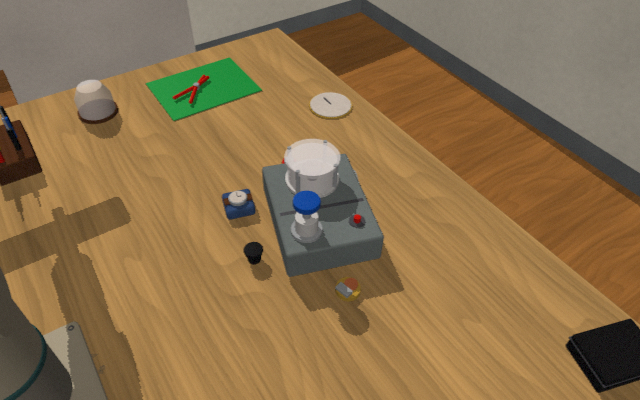

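The plunger cap is at scene pixel (306,178) and side pixel (307,203). The pin is at scene (272,225) and side (358,219), and the chamber is next to them. The fused plunger top is about (524.5, 9, 161). That puts it about 100 mm from the pin, which matches the drawing. I'll shut the jaws and move above the plunger.

```bash
python3 -m creep '[{"jaw":-1,"xyz":[-40,-42,0],"angular":[0,0,0]},{"jaw":-1,"xyz":[-80,-84,0],"angular":[0,0,0]},{"jaw":-1,"xyz":[-125,-130,0],"angular":[0,0,0]},{"jaw":-1,"xyz":[-170,-175,0],"angular":[0,0,0]},{"jaw":-1,"xyz":[-210,-217,0],"angular":[0,0,0]},{"jaw":-1,"xyz":[-255,-263,0],"angular":[0,0,0]},{"jaw":-1,"xyz":[-298,-307,0],"angular":[0,0,0]},{"jaw":-1,"xyz":[-340,-350,0],"angular":[0,0,0]},{"jaw":-1,"xyz":[-380,-392,0],"angular":[0,0,0]},{"jaw":-1,"xyz":[-420,-433,0],"angular":[0,0,0]},{"jaw":-1,"xyz":[-460,-475,0],"angular":[0,0,0]},{"jaw":-1,"xyz":[-500,-516,0],"angular":[0,0,0]}]'
python3 - <<'E'
from h import *
s=ctrl.read_state(); print({k:np.round(s[k],3) for k in("clock","qpos","eef_pos","tool_rot","force","width")})
M=viewer.camera_model("wrist"); im,d=viewer.get_image("wrist"); cv2.imwrite("pics/w1.png",im[:,:,::-1])
for t in("plunger_top","pin"):
  for q in silhouettes("wrist",t)[:1]:
    p=world("wrist",q["pixels"],d,M); print(t,q["score"],np.round(q["xy"]),len(p))
    if len(p):
        top=p[p[:,2]>np.percentile(p[:,2],98)-6]; print(np.round(top.mean(0)),np.round((top.min(0)+top.max(0))/2),np.round(np.ptp(top,axis=0)))
R=cv2.Rodrigues(np.zeros(3))[0]
E
```

```text
clock: 1.9
eef_pos: [518.2, 19.1, 250.6]
tool_rot: [3.141, 0.001, 2.92]
force: [0.1, 0.5, 0.9]
width: 0.1
gripper_force: 0.0
{'clock': np.float64(1.9), 'qpos': array([-0.17 ,  0.442,  0.113,  1.884, -0.066,  0.819,  1.326]), 'eef_pos': array([518.156,  19.104, 250.565]), 'tool_rot': array([3.141e+00, 1.000e-03, 2.920e+00]), 'force': array([0.102, 0.486, 0.874]), 'width': np.float64(0.051)}
plunger_top 0.88 [306. 211.] 3033
[520.  10. 161.] [521.   9. 197.] [43. 49. 82.]
```

```bash
python3 -m creep '[{"jaw":-1,"xyz":[-6.5,-9,30],"angular":[0,0,0]},{"jaw":-1,"xyz":[-6.5,-9,55],"angular":[0,0,0]},{"jaw":-1,"xyz":[-6.5,-9,60],"angular":[0,0,0]},{"jaw":-1,"xyz":[-6.5,-9,60],"angular":[0,0,0]}]'
python3 - <<'E'
from h import *
a,_=viewer.get_image("scene"); b,_=viewer.get_image("side")
f=lambda i,x,y:cv2.resize(i[y:y+120,x:x+130],None,fx=3,fy=3,interpolation=cv2.INTER_CUBIC)
cv2.imwrite("pics/c2.png",np.hstack([f(a,230,130),f(b,250,130)])[:,:,::-1])
E
```

```text
clock: 2.55
eef_pos: [521.5, 11.5, 190.6]
tool_rot: [3.141, -0.0, 2.921]
force: [0.8, -0.3, -0.2]
width: -0.1
gripper_force: 0.0
```

View pics/c2.png

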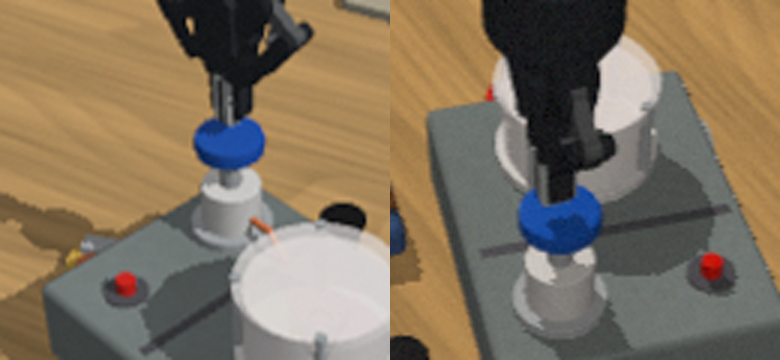

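The shut fingertips are centred over the blue cap with about 10 mm of gap: left crop, tip at (228,120) over cap (230,140); right crop, tip at (557,195) over cap (560,215). The pin is short and clear of the gripper. I'll press carefully first.

```bash
python3 -m creep '[{"jaw":-1,"xyz":[0.5,-2.5,9],"angular":[0,0,0]},{"jaw":-1,"xyz":[0.5,-2.5,15],"angular":[0,0,0]},{"jaw":-1,"xyz":[0.5,-2.5,21],"angular":[0,0,0]},{"jaw":-1,"xyz":[0.5,-2.5,27],"angular":[0,0,0]},{"jaw":-1,"xyz":[0.5,-2.5,32],"angular":[0,0,0]},{"jaw":-1,"xyz":[0.5,-2.5,32],"angular":[0,0,0]},{"jaw":-1,"xyz":[0.5,-2.5,32],"angular":[0,0,0]}]'
```

```text
clock: 3.52
eef_pos: [520.7, 7.9, 159.3]
tool_rot: [3.141, 0.001, 2.919]
force: [-2.2, -0.5, 10.7]
width: -0.1
gripper_force: 5.5
```

```bash
python3 -m creep '[{"jaw":-1,"xyz":[0,0,2],"angular":[0,0,0]},{"jaw":-1,"xyz":[0,0,4],"angular":[0,0,0]},{"jaw":-1,"xyz":[0,0,4],"angular":[0,0,0]}]'
python3 - <<'E'
from h import *
print(ctrl.read_state()["force"], ctrl.read_state()["eef_pos"])
E
```

```text
clock: 3.9
eef_pos: [520.7, 7.9, 156.9]
tool_rot: [3.141, 0.001, 2.919]
force: [-5.3, 0.3, 26.4]
width: -0.2
gripper_force: 13.1
[-5.32540107  0.27737271 26.35086265] [520.74007922   7.90754831 156.92236091]
```

The force rose to 26 N, so the plunger is on its bottom stop at TCP z of about 157. I'll release it and check the pin.

```bash
python3 -m creep '[{"jaw":-1,"xyz":[0,0,-10],"angular":[0,0,0]},{"jaw":-1,"xyz":[0,0,-22],"angular":[0,0,0]},{"jaw":-1,"xyz":[0,0,-32],"angular":[0,0,0]},{"jaw":-1,"xyz":[0,0,-32],"angular":[0,0,0]},{"jaw":-1,"xyz":[0,0,-32],"angular":[0,0,0]}]'
cat > look.py <<'E'
from h import *; import sys
ims=[]
for c,(x,y) in {"scene":(230,130),"side":(250,130)}.items():
    im,d=viewer.get_image(c); ims.append(cv2.resize(im[y:y+120,x:x+130],None,fx=3,fy=3,interpolation=cv2.INTER_CUBIC))
    for t in("pin","plunger_top"):
        for q in silhouettes(c,t)[:1]:
            p=world(c,q["pixels"],d)
            if len(p): print(c,t,round(q["score"],2),np.round(q["xy"]),len(p),"z98",np.round(np.percentile(p[:,2],98),1))
cv2.imwrite(f"pics/{sys.argv[1]}.png",np.hstack(ims)[:,:,::-1])
E
python3 look.py p1
```

```text
clock: 4.53
eef_pos: [520.2, 8.2, 186.0]
tool_rot: [-3.141, -0.001, 2.92]
force: [-0.1, -0.2, 0.1]
width: 0.3
gripper_force: 0.0
scene pin 0.45 [273. 220.] 63 z98 98.2
scene plunger_top 0.59 [304. 174.] 335 z98 163.7
side pin 0.44 [356. 218.] 62 z98 97.6
side plunger_top 0.98 [309. 207.] 417 z98 161.6
```

```bash
python3 -m creep '[{"jaw":-1,"xyz":[0,0,8],"angular":[0,0,0]},{"jaw":-1,"xyz":[0,0,16],"angular":[0,0,0]},{"jaw":-1,"xyz":[0,0,22],"angular":[0,0,0]},{"jaw":-1,"xyz":[0,0,28],"angular":[0,0,0]},{"jaw":-1,"xyz":[0,0,32],"angular":[0,0,0]},{"jaw":-1,"xyz":[0,0,32],"angular":[0,0,0]},{"jaw":-1,"xyz":[0,0,32],"angular":[0,0,0]},{"jaw":-1,"xyz":[0,0,20],"angular":[0,0,0]},{"jaw":-1,"xyz":[0,0,8],"angular":[0,0,0]},{"jaw":-1,"xyz":[0,0,0],"angular":[0,0,0]},{"jaw":-1,"xyz":[0,0,0],"angular":[0,0,0]},{"jaw":-1,"xyz":[0,0,0],"angular":[0,0,0]}]'
python3 look.py p2
```

```text
clock: 6.32
eef_pos: [520.2, 8.2, 185.9]
tool_rot: [-3.141, -0.001, 2.92]
force: [0.2, 0.7, -0.2]
width: 0.4
gripper_force: 0.0
scene pin 0.43 [272. 221.] 72 z98 104.1
scene plunger_top 0.69 [305. 176.] 360 z98 163.2
side plunger_top 0.73 [310. 208.] 462 z98 170.4
```

View pics/p2.png

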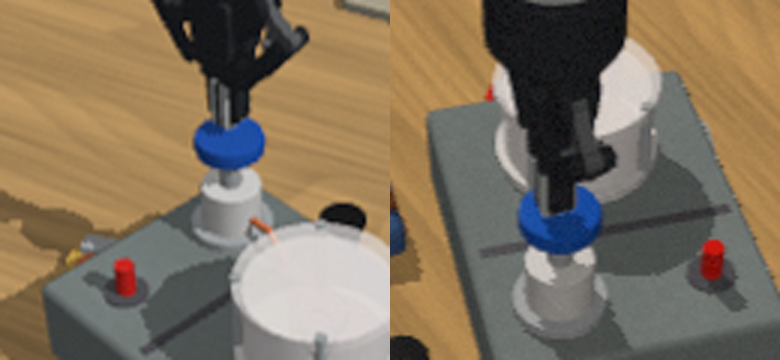

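The pin is up about 6 mm more, with its tip at about 104 mm: left crop (124,275), right crop (712,258). No green shows yet and the plunger is back up. Next stroke.

```bash
python3 -m creep '[{"jaw":-1,"xyz":[0,0,8],"angular":[0,0,0]},{"jaw":-1,"xyz":[0,0,16],"angular":[0,0,0]},{"jaw":-1,"xyz":[0,0,22],"angular":[0,0,0]},{"jaw":-1,"xyz":[0,0,28],"angular":[0,0,0]},{"jaw":-1,"xyz":[0,0,32],"angular":[0,0,0]},{"jaw":-1,"xyz":[0,0,32],"angular":[0,0,0]},{"jaw":-1,"xyz":[0,0,32],"angular":[0,0,0]},{"jaw":-1,"xyz":[0,0,20],"angular":[0,0,0]},{"jaw":-1,"xyz":[0,0,8],"angular":[0,0,0]},{"jaw":-1,"xyz":[0,0,0],"angular":[0,0,0]},{"jaw":-1,"xyz":[0,0,0],"angular":[0,0,0]},{"jaw":-1,"xyz":[0,0,0],"angular":[0,0,0]}]'
python3 look.py p3
```

```text
clock: 8.12
eef_pos: [520.1, 8.2, 185.8]
tool_rot: [-3.141, -0.001, 2.92]
force: [0.0, 0.4, -0.1]
width: 0.1
gripper_force: 0.0
scene pin 0.44 [273. 220.] 95 z98 111.0
scene plunger_top 0.74 [396. 234.] 610 z98 38.4
side pin 0.45 [357. 218.] 96 z98 109.2
side plunger_top 0.83 [308. 204.] 461 z98 168.1
```

View pics/p3.png

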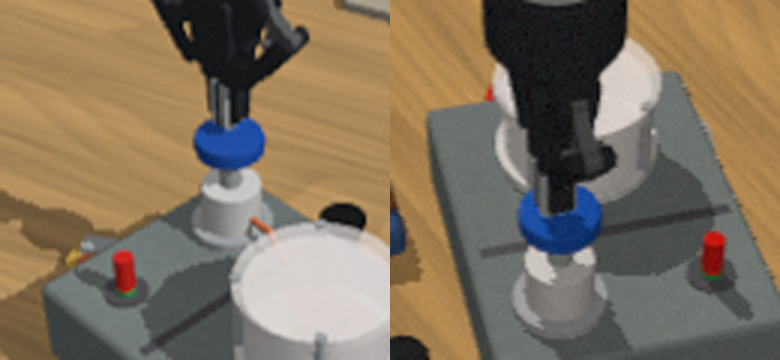

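Green now shows at the pin's foot: left crop (125,292), right crop (713,273). The tip reads about 110 mm, but I can't tell whether the last millimetres are out. Strokes beyond full rise do nothing, so I'll do one more and compare.

```bash
python3 -m creep '[{"jaw":-1,"xyz":[0,0,8],"angular":[0,0,0]},{"jaw":-1,"xyz":[0,0,16],"angular":[0,0,0]},{"jaw":-1,"xyz":[0,0,22],"angular":[0,0,0]},{"jaw":-1,"xyz":[0,0,28],"angular":[0,0,0]},{"jaw":-1,"xyz":[0,0,32],"angular":[0,0,0]},{"jaw":-1,"xyz":[0,0,32],"angular":[0,0,0]},{"jaw":-1,"xyz":[0,0,32],"angular":[0,0,0]},{"jaw":-1,"xyz":[0,0,20],"angular":[0,0,0]},{"jaw":-1,"xyz":[0,0,8],"angular":[0,0,0]},{"jaw":-1,"xyz":[0,0,0],"angular":[0,0,0]},{"jaw":-1,"xyz":[0,0,0],"angular":[0,0,0]},{"jaw":-1,"xyz":[0,0,0],"angular":[0,0,0]}]'
python3 look.py p4
python3 - <<'E'
import cv2
for n in("p2","p3","p4"):
    h=cv2.cvtColor(cv2.imread(f"pics/{n}.png"),cv2.COLOR_BGR2HSV)
    for a in((80,230,170,310),(670,220,750,300)):
        c=h[a[1]:a[3],a[0]:a[2]]; g=cv2.inRange(c,(40,110,40),(85,255,255)); r=cv2.inRange(c,(0,170,80),(6,255,255))|cv2.inRange(c,(172,170,80),(180,255,255))
        print(n,"green",cv2.boundingRect(g),(g>0).sum(),"red",cv2.boundingRect(r),(r>0).sum())
E
```

```text
clock: 9.93
eef_pos: [520.1, 8.2, 185.8]
tool_rot: [-3.141, -0.001, 2.92]
force: [0.4, 0.5, 0.7]
width: -0.2
gripper_force: 0.0
scene plunger_top 0.72 [302. 177.] 345 z98 163.3
side pin 0.48 [356. 217.] 131 z98 110.1
side plunger_top 0.98 [308. 208.] 419 z98 161.9
p2 green (0, 0, 0, 0) 0 red (35, 30, 21, 36) 609
p2 green (0, 0, 0, 0) 0 red (32, 20, 22, 40) 727
p3 green (38, 59, 18, 9) 72 red (34, 21, 21, 40) 660
p3 green (33, 54, 17, 7) 69 red (32, 12, 23, 43) 775
p4 green (37, 59, 19, 9) 73 red (34, 21, 21, 40) 663
p4 green (33, 54, 18, 7) 72 red (32, 12, 23, 43) 788
```

View pics/p4.png

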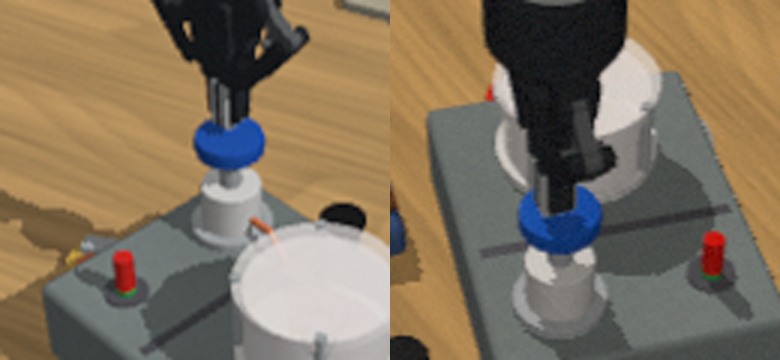

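The pin did not change with the extra stroke: the red and green extents match and the tip is at the 109–110 mm expected, so it is fully out. I'll back off and hand in.

```bash
python3 -m creep '[{"jaw":-1,"xyz":[0,0,-20],"angular":[0,0,0]},{"jaw":-1,"xyz":[0,0,-50],"angular":[0,0,0]},{"jaw":-1,"xyz":[0,0,-60],"angular":[0,0,0]},{"jaw":-1,"xyz":[0,0,-60],"angular":[0,0,0]},{"jaw":-1,"xyz":[0,0,-60],"angular":[0,0,0]}]'
python3 look.py p5 && python3 -c "
from cell import ctrl
print(ctrl.finish_job())"
```

```text
clock: 10.85
eef_pos: [519.8, 8.2, 245.3]
tool_rot: [-3.141, -0.002, 2.92]
force: [-0.3, 0.6, -1.0]
width: -0.0
gripper_force: 0.0
scene pin 0.23 [258. 214.] 66 z98 23.5
scene plunger_top 0.98 [302. 178.] 420 z98 163.3
side pin 0.47 [357. 217.] 109 z98 110.0
side plunger_top 0.6 [311. 204.] 580 z98 162.1
the job is handed in; nothing more can be done
None
```

I gave the plunger four full strokes. The indicator pin stands fully out with its green band showing, the plunger is released and back up, and the job is handed in at about 11 s; the fourth stroke moved nothing, which confirmed the pin was already out.

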